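# Back off the ratchet shelf stop

### The arm

A 6-joint arm with a two-finger parallel gripper is mounted at the origin on the work surface. World frame = base frame: x ahead of the robot, y to its left, z up, the work surface at z = 0. Lengths are in m, angles in rad, forces in N, time in s.
With the tool pointing down it reaches from about 0.25 to 0.775 m from the base axis. Payload 4 kg.
Tool frame: the origin (TCP) lies midway between the tips of the shut fingers; the grasp point (between the pads) lies 19 mm behind it (robot.grasp_offset is the distance from the TCP to the grasp point, in m); z points along the fingers, y is the direction in which the jaws open and shut (so a half turn about z gives the same grasp; the last joint's range is limited). The gripper opens to 94 mm and grips with 3 to 60 N. Pads are 16 mm wide; open, the fingers measure 119 mm over their backs; the gripper's body (75 mm by 177 mm) begins 78 mm behind the grasp point.
Start: joints at [-1.337, 0.087, 1.371, -0, 1.684, -0.103], TCP at [0.182, -0.519, 0.206] pointing down, gripper open.
Joint ranges: [-3.1, 3.1], [-0.76, 2.03], [0.27, 2.55], [-1.08, 4.22], [0.17, 2.65], [-2.57, 2.57]. Speed limits (rad/s): [2.79, 2.79, 3.14, 3.14, 3.14, 3.14].

### API

Orientations are given as [roll, pitch, yaw] about the fixed x, y, z axes, in that order (R = Rz(yaw) Ry(pitch) Rx(roll)).
In Python, from bench import status, viewer, order, robot gives the robot as it stands. The module is installed in compiled form; this text tells all that it offers.
- The arm moves only by the tool move_arm, never from a script. Its argument "targets" is a list of rows, each a list of 3 entries, a list of its own where there are three numbers: the shift along the tool's x, y, z in mm, then the turn, a rotation vector about the tool's x, y, z in degrees, then the opening, from -1 (shut) to 1 (fully open). A call has 1 to 20 rows; each row is the pose to reach, as a shift and turn from the pose commanded when the call began, along the tool's axes at that moment; what a row does not reach only later rows make up. A row lasts 1/8 s, in which the tool goes at most 62.5 mm and 10.7 degrees, less where a joint would pass 70% of its speed; a pose out of reach is approached as far as the arm can. A call with a gripper value outside its range is refused whole. The fingers move at their own pace and stop on an object; the grip force is fixed at half the most. Time passes only in rows, so rows that repeat a pose let the fingers close. It gives the time, the measured TCP pose, the force and the opening at its end, in the units of the state.
- status.get_obs(): the state, without advancing time (a new reading comes with each control period).
- viewer.snapshot(name): name is "scene" or "top"; returns the picture (420x560x3 uint8, red, green, blue); there is no depth.
- viewer.camera_model(name): a dict with "K" (3x3 intrinsics, pixels), "xyz" and "attitude" of the camera in the world. Camera axes: x right, y up, looking along -z (the intrinsics and any distortion apply to the point x, -y, -z); pixel columns grow to the right and rows downward; lengths in m; the calibration is good to about 2 mm. A picture is of the moment at which its call begins. camera_model takes no time and is no camera call.
- order.close_job(): hands the job in, once; it reports no verdict.
The state is a dict: "time": time; "joint_positions": joint angles; "qvel": joint speeds; "joint_torque": joint torques, N m; "tool_pos": TCP position; "ee_rot": TCP orientation; "wrist_force": force on the tool from outside, world axes, zero at the start; "wrist_torque": the same for the moment, N m; "width": finger opening in m.
Only numpy, scipy, OpenCV 4.12 (cv2) and the standard library are available. Lean on these libraries where they do the work, as an engineer would, in place of code of your own. Each camera call takes 0.05 s, during which the arm holds its last target. There are 200 camera calls.

### The job

The jaw of the ratchet shelf stop is crowding the two canisters of door bumpers. Press down the release tab on the jaw and, keeping it down, push the jaw back along its bar, away from the canisters, all the way against the end block; then let go so that the tab springs up again. Leave the canisters and everything else on the shelf where they stand, with nothing knocked or picked up.

Things in the scene. Friction and masses are not known exactly. Their poses are not given: they have to be found in the camera images.
- stop: Fixed part of the shelf stop: a steel base plate 236 x 50 x 6 mm with a toothed bar (14 mm wide, top 26 mm above the shelf) along its middle. Origin on the shelf surface, on the bar's centre line. x points back along the bar, from the canisters to the end block; y level across the bar, z up. The canisters stand beyond its -x end.
- jaw (a joint): Position of the sliding aluminium jaw along the bar, m: 0 fully forward (at the canisters), 0.120 fully back against the end block; grows along the stop's +x. It cannot leave the bar. The ratchet (8 mm tooth pitch) lets it click forward at 12 to 20 N but blocks it backward, after up to 8 mm of play, while the release tab is up. With the tab held down it slides with about 2 to 3 N.
- jaw_plate (a point): Top middle of the rear face of the upright jaw plate, the jaw's front part: 130 mm wide across the bar, 8 mm thick, top (this point) 70 mm above the shelf. Behind it is a clear gap of 52 mm with the release tab in it, then the thumb wall. Moves with the jaw; axes as the stop's.
- release (a joint): Travel of the spring-loaded release tab, m: 0 up (catch engaged), 0.009 fully pressed. Press it straight down (it also slides up to 3 mm towards the thumb wall). The catch is clear from about 0.0035 on; it takes 4 N to start and about 7 N fully down. It springs up and locks again when let go.
- tab_top (a point): Centre of the top of the black release tab, a level ribbed pad 34 mm along the bar by 36 mm wide, 48 mm above the shelf when up. It lies in the jaw's gap, 28 mm behind the jaw plate and 24 mm in front of the thumb wall. Moves with the jaw and the tab; axes as the stop's.
- thumb_wall (a point): On the front face (towards the tab and canisters) of the jaw's upright thumb wall, on the bar's centre line, 66 mm above the shelf. The wall is 56 mm wide, 10 mm thick, top 88 mm above the shelf; push on this face to move the jaw back. A low rear cover follows it. Moves with the jaw; axes as the stop's.
- end_block (a point): Top front edge of the fixed end block (56 mm wide, 15 mm thick, 40 mm tall) at the back end of the bar, on the bar's centre line, 40 mm above the shelf; the rear of the jaw, 43 mm behind the front face of the thumb wall, meets it when fully back.
- canister_a: One of two alike clear screw-top canisters full of black door bumpers, 71 mm in diameter, 94 mm tall, 0.22 kg, loose, standing side by side just in front of the jaw plate. Origin at the centre of the underside, z up.
- canister_b: The other of two alike clear screw-top canisters full of black door bumpers, 71 mm in diameter, 94 mm tall, 0.22 kg, loose, standing side by side just in front of the jaw plate. Origin at the centre of the underside, z up.
- hinge: Bronze spring hinge standing half open like a book, loose, about 60 x 60 mm and 94 mm tall, beside the bar. Origin under its middle.
- viewer: Chrome door viewer standing on end, loose, 28 mm in diameter, 60 mm tall, beside the bar. Origin at the centre of the underside.
- floor_stop: Steel floor stop with a black rubber tip, loose, 48 mm in diameter at the foot, 63 mm tall, beside the bar. Origin at the centre of the underside.
- door_knob: Brass door knob standing on its rose, loose, 60 mm in diameter, 61 mm tall, beside the bar. Origin at the centre of the underside.
- carton: Cardboard carton, loose, 60 x 90 mm, 50 mm tall, behind the end block. Origin at the centre of the underside.

How it is judged:
On the way, in this order (a step that is already met when the one before it is completed fails the run):
1. the release tab is pressed down (4 mm or more) before the jaw has moved by 15 mm (value of joint release above 0.004 m and distance of thumb_wall from where it was at the start of the episode below 0.015 m), for 0.05 s.
2. the jaw reaches the end block (within 5 mm) (value of joint jaw above 0.115 m), for 0.1 s.
At the end, for the whole second after the job is handed in: The jaw stands still within 5 mm of fully back, the release tab is up again (within 2 mm), the canisters stand upright within 15 mm and the other things within 20 mm of where they began (value of joint jaw above 0.115 m and value of joint release below 0.002 m and velocity of joint jaw below 0.01 m/s and distance of each of canister_a, canister_b from where it was at the start of the episode below 0.015 m and distance of each of hinge, viewer, floor_stop, carton, door_knob from where it was at the start of the episode below 0.02 m and angle between each of canister_a, canister_b, hinge, viewer, floor_stop, carton, door_knob's own z axis and vertical below 0.2 rad); the robot touches nothing.
It fails at once if a canister is pushed away, knocked over or picked up (moved by over 15 mm or tilted by over 0.3 rad) (distance of any of canister_a, canister_b from where it was at the start of the episode above 0.015 m or angle between any of canister_a, canister_b's own z axis and vertical above 0.3 rad).
It fails at once if another bystander is pushed away, knocked over or picked up (moved by over 20 mm or tilted by over 0.3 rad) (distance of any of hinge, viewer, floor_stop, carton, door_knob from where it was at the start of the episode above 0.02 m or angle between any of hinge, viewer, floor_stop, carton, door_knob's own z axis and vertical above 0.3 rad).
It also fails if it takes over 32 s, if anything falls off the work surface, if the arm or the gripper's body presses on something with over 40 N, if the wrist force passes 120 N, or if a joint passes its speed limit or range.

## Working session

There is one attempt and no reset: what is moved stays moved. The work goes in short steps, Python scripts to look and compute and a tool call to move; the robot and the scene stay as the last step left them, time stands still between calls to the robot, and variables do not carry over. Pictures are saved under pics/ and viewed, about 8 in all and at most 12, crops included, and the job is handed in when it is done.

Besides the shell and the picture viewer there is one more tool, called after "Call:" by a JSON object that holds its "name" and its "arguments", one argument or row to a line. move_arm: Moves the arm, as the interface text tells. Its arguments: {"type":"object","properties":{"targets":{"type":"array"}},"required":["targets"]}

```bash
mkdir -p pics; cat > h.py <<'E'
import numpy as np, cv2
from bench import status, viewer, order, robot
from scipy.spatial.transform import Rotation as R
def cam(n):
    c=viewer.camera_model(n); a=np.array(c["attitude"],float)
    M=a if a.shape==(3,3) else R.from_euler('xyz',a).as_matrix()
    return np.array(c["K"]),np.array(c["xyz"]),M,c
def ray(n,uv):
    K,o,M,c=cam(n); u=np.linalg.solve(K,[uv[0],uv[1],1]); return o,M@np.array([u[0],-u[1],-u[2]])
def onz(n,uv,z):
    o,d=ray(n,uv); return o+d*(z-o[2])/d[2]
def proj(n,p):
    K,o,M,c=cam(n); q=M.T@(np.array(p)-o); q=K@np.array([q[0],-q[1],-q[2]]); return q[:2]/q[2]
E
python3 - <<'E'
from h import *
for n in("scene","top"):
    print(viewer.camera_model(n)); cv2.imwrite(f"pics/{n}0.png",viewer.snapshot(n)[:,:,::-1])
print(status.get_obs())
E
```

```text
{'K': array([[522.23093697,   0.        , 270.73043931],
       [  0.        , 522.23093697, 210.38833035],
       [  0.        ,   0.        ,   1.        ]]), 'xyz': array([ 0.94471494, -0.38940141,  0.84754881]), 'attitude': array([0.63408643, 0.01534787, 0.71840683])}
{'K': array([[462.94247297,   0.        , 278.98240985],
       [  0.        , 462.94247297, 203.84966348],
       [  0.        ,   0.        ,   1.        ]]), 'xyz': array([0.4224237 , 0.01416032, 0.86612717]), 'attitude': array([ 0.19189466,  0.00335925, -1.54815219])}
{'time': 0.1, 'joint_positions': array([-1.33712276e+00,  8.78698694e-02,  1.37211869e+00, -2.12129862e-05,
        1.68359647e+00, -1.03046103e-01]), 'qvel': array([ 0.00091671, -0.00289999, -0.00397683, -0.00085574, -0.0014686 ,
       -0.00042561]), 'joint_torque': array([ 2.21602546e-03, -3.41252410e+01, -3.03300011e+01,  7.19713443e-02,
        3.04462470e-02, -1.00813832e-04]), 'tool_pos': array([ 0.18161542, -0.51861572,  0.20441946]), 'ee_rot': array([-3.13960868e+00, -1.83972224e-04,  3.36717123e-01]), 'wrist_force': array([-0.41820973,  0.37963636, -0.60732254]), 'wrist_torque': array([-0.0406368 ,  0.05874365, -0.02471716]), 'width': 0.09383971162295224}
```

View pics/scene0.png

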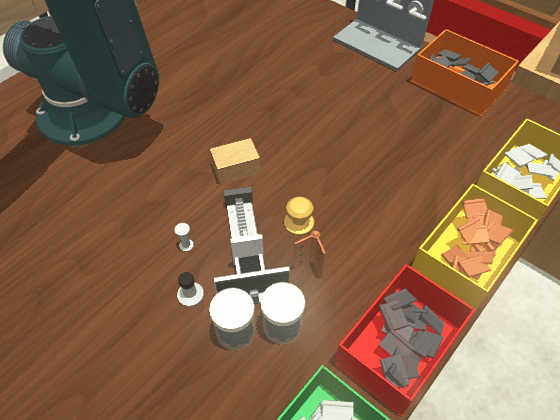

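View pics/top0.png

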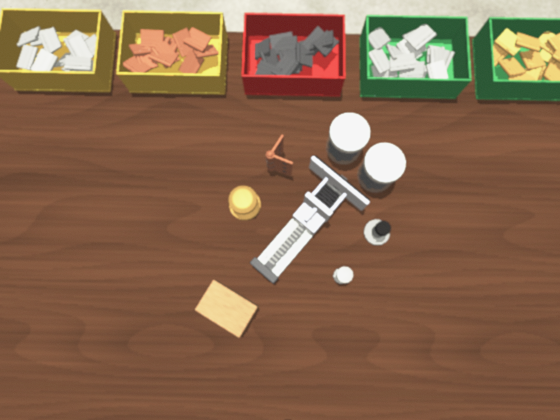

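The pictures show the stop running from the end block (top view ~(265,270)) to the jaw plate (~(340,183)), with the tab near (328,194). I'll zoom in on both views.

```bash
python3 - <<'E'
from h import *
a=cv2.imread("pics/top0.png")[145:290,240:400]; b=cv2.imread("pics/scene0.png")[175:315,205:305]
a=cv2.resize(a,None,fx=3,fy=3,interpolation=cv2.INTER_CUBIC); b=cv2.resize(b,None,fx=3,fy=3,interpolation=cv2.INTER_CUBIC)
o=np.zeros((435,790,3),np.uint8); o[:435,:480]=a; o[:420,485:785]=b; cv2.imwrite("pics/crop0.png",o)
g=cv2.imread("pics/top0.png").astype(int)
# coarse: end block to plate
for n,uv,z in[("top",(265,270),.04),("top",(328,194),.048),("top",(340,183),.07),("scene",(238,193),.04),("scene",(250,264),.048)]: print(n,uv,onz(n,uv,z).round(4))
E
```

```text
top (265, 270) [0.4631 0.0426 0.04  ]
top (328, 194) [ 0.6013 -0.0676  0.048 ]
top (340, 183) [ 0.6169 -0.0866  0.07  ]
scene (238, 193) [0.4674 0.0397 0.04  ]
scene (250, 264) [ 0.598  -0.0672  0.048 ]
```

View pics/crop0.png

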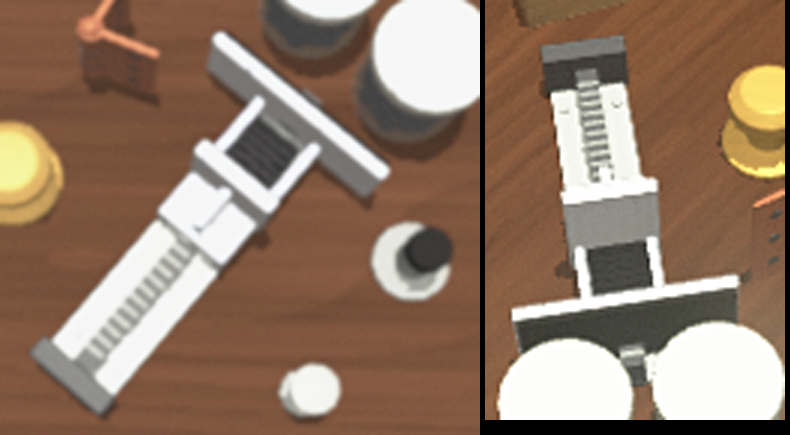

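```bash
python3 - <<'E'
from h import *
T=lambda x,y:(240+x/3-1/3,145+y/3-1/3); S=lambda x,y:(205+(x-485)/3-1/3,175+y/3-1/3)
def seg(nm,n,a,b,z):
    f=T if n=="top" else S; p,q=onz(n,f(*a),z),onz(n,f(*b),z); d=q-p
    print(nm,n,"mid",((p+q)/2).round(4),"len",np.linalg.norm(d).round(4),"normal yaw",np.degrees(np.arctan2(d[1],d[0])).round(1))
seg("plate rear top","top",(210,47),(370,190),.07)
seg("plate rear top","scene",(514,310),(736,277),.07)
seg("wall top front","top",(205,140),(278,204),.088)
seg("wall top front","scene",(564,203),(657,190),.088)
seg("block front top","top",(42,340),(113,402),.04)
seg("block front top","scene",(545,62),(625,50),.04)
for n,f,c in(("top",T,[(258,112),(304,148),(272,190),(228,150)]),("scene",S,[(588,247),(648,241),(655,287),(592,293)])):
    P=np.array([onz(n,f(*p),.048) for p in c]); print(n,"tab",P.mean(0).round(4),[np.linalg.norm(P[i]-P[i-1]).round(4) for i in range(4)])
def lab(n,f,p,z): print(n,onz(n,f(*p),z).round(4))
E
```

```text
plate rear top top mid [ 0.6151 -0.0796  0.07  ] len 0.1264 normal yaw -131.9
plate rear top scene mid [ 0.6208 -0.0866  0.07  ] len 0.1271 normal yaw 50.3
wall top front top mid [ 0.5784 -0.0502  0.088 ] len 0.0554 normal yaw -131.0
wall top front scene mid [ 0.5785 -0.052   0.088 ] len 0.0542 normal yaw 50.1
block front top top mid [0.4661 0.0419 0.04  ] len 0.0556 normal yaw -129.5
block front top scene mid [0.4681 0.0391 0.04  ] len 0.0531 normal yaw 51.4
top tab [ 0.6002 -0.0679  0.048 ] [np.float64(0.0299), np.float64(0.0352), np.float64(0.0325), np.float64(0.0357)]
scene tab [ 0.5973 -0.0667  0.048 ] [np.float64(0.0315), np.float64(0.0359), np.float64(0.0318), np.float64(0.0369)]
```

```bash
cat >> h.py <<'E'
def shift(p):
    o=status.get_obs(); M=R.from_euler('xyz',o["ee_rot"]).as_matrix(); return ((M.T@(np.array(p)-o["tool_pos"]))*1000).round(1)
E
python3 - <<'E'
from h import *
print(shift([.5934,-.0632,.155])); o=status.get_obs(); print((R.from_euler('xyz',o["ee_rot"]).inv()*R.from_euler('xyz',[np.pi,0,np.radians(140.3)])).as_rotvec(degrees=True))
E
```

```text
[ 539.1 -293.7   50.1]
[-5.67728098e-02 -1.26334650e-01 -1.21007472e+02]
```

Call:
{"name": "move_arm", "arguments": {
  "targets": [
    [[180,-98,20],[0,0,-40],-1],
    [[360,-196,40],[0,0,-80],-1],
    [[539,-294,50],[0,0,-121],-1],
    [[539,-294,50],[0,0,-121],-1],
    [[539,-294,50],[0,0,-121],-1],
    [[539,-294,50],[0,0,-121],-1],
    [[539,-294,50],[0,0,-121],-1],
    [[539,-294,50],[0,0,-121],-1],
    [[539,-294,50],[0,0,-121],-1],
    [[539,-294,50],[0,0,-121],-1],
    [[539,-294,50],[0,0,-121],-1],
    [[539,-294,50],[0,0,-121],-1],
    [[539,-294,50],[0,0,-121],-1],
    [[539,-294,50],[0,0,-121],-1],
    [[539,-294,50],[0,0,-121],-1],
    [[539,-294,50],[0,0,-121],-1]
  ]
}}

```text
time: 2.1
tool_pos: [0.5932, -0.0637, 0.1556]
ee_rot: [3.142, 0.0, 2.448]
wrist_force: [-0.2, 0.1, -0.0]
width: 0.0005
```

Call:
{"name": "move_arm", "arguments": {
  "targets": [
    [[0,0,30],[0,0,0],-1],
    [[0,0,55],[0,0,0],-1],
    [[0,0,75],[0,0,0],-1],
    [[0,0,85],[0,0,0],-1],
    [[0,0,95],[0,0,0],-1],
    [[0,0,95],[0,0,0],-1]
  ]
}}

```text
time: 2.85
tool_pos: [0.5931, -0.0635, 0.0601]
ee_rot: [-3.141, -0.001, 2.449]
wrist_force: [-0.2, 0.0, -0.0]
width: 0.0006
```

```bash
python3 - <<'E'
from h import *
o=status.get_obs(); print(o["tool_pos"],o["wrist_force"])
for n in("scene","top"): cv2.imwrite(f"pics/{n}1.png",viewer.snapshot(n)[:,:,::-1])
a=cv2.imread("pics/top1.png")[145:290,240:400]; b=cv2.imread("pics/scene1.png")[175:315,205:305]
a=cv2.resize(a,None,fx=3,fy=3,interpolation=cv2.INTER_CUBIC); b=cv2.resize(b,None,fx=3,fy=3,interpolation=cv2.INTER_CUBIC)
o=np.zeros((435,790,3),np.uint8); o[:435,:480]=a; o[:420,485:785]=b; cv2.imwrite("pics/crop1.png",o)
E
```

```text
[ 0.59305298 -0.06348578  0.06005044] [-0.21497429  0.01770385 -0.02867248]
```

View pics/crop1.png

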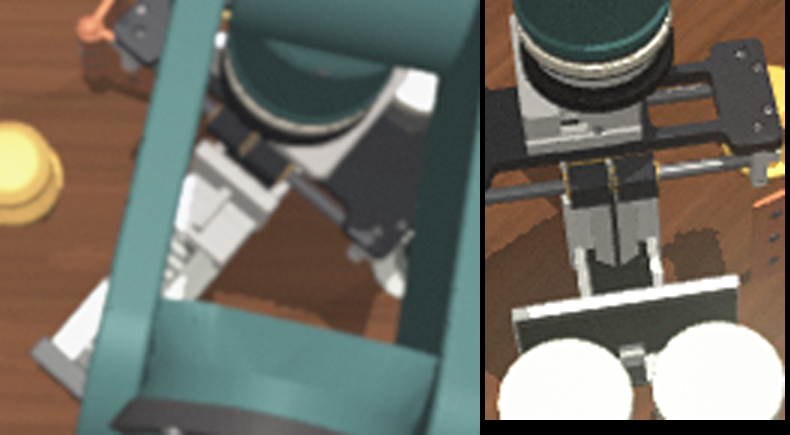

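The crop shows the shut fingers centred over the tab (scene crop ~(615,265)), between the plate and the wall, with no contact. Now I'll press.

Call:
{"name": "move_arm", "arguments": {
  "targets": [
    [[0,0,6],[0,0,0],-1],
    [[0,0,11],[0,0,0],-1],
    [[0,0,14],[0,0,0],-1],
    [[0,0,17],[0,0,0],-1],
    [[0,0,19],[0,0,0],-1],
    [[0,0,19],[0,0,0],-1],
    [[0,0,19],[0,0,0],-1]
  ]
}}

```text
time: 3.82
tool_pos: [0.5937, -0.0638, 0.0429]
ee_rot: [3.141, 0.001, 2.449]
wrist_force: [-1.8, 0.2, 6.5]
width: 0.0004
```

Call:
{"name": "move_arm", "arguments": {
  "targets": [
    [[0,0,2],[0,0,0],-1],
    [[0,0,2],[0,0,0],-1],
    [[4,0,2],[0,0,0],-1],
    [[8,0,2],[0,0,0],-1],
    [[12,0,2],[0,0,0],-1],
    [[16,0,2],[0,0,0],-1],
    [[20,0,2],[0,0,0],-1],
    [[25,0,2],[0,0,0],-1],
    [[30,0,2],[0,0,0],-1]
  ]
}}

```text
time: 4.95
tool_pos: [0.5718, -0.0458, 0.0414]
ee_rot: [3.141, 0.005, 2.448]
wrist_force: [0.8, -3.3, 4.7]
width: 0.0004
```

Call:
{"name": "move_arm", "arguments": {
  "targets": [
    [[6,0,1],[0,0,0],-1],
    [[12,0,1],[0,0,0],-1],
    [[18,0,1],[0,0,0],-1],
    [[24,0,1],[0,0,0],-1],
    [[30,0,1],[0,0,0],-1],
    [[36,0,1],[0,0,0],-1],
    [[42,0,1],[0,0,0],-1],
    [[48,0,1],[0,0,0],-1],
    [[54,0,1],[0,0,0],-1],
    [[60,0,1],[0,0,0],-1]
  ]
}}

```text
time: 6.2
tool_pos: [0.5254, -0.0076, 0.0403]
ee_rot: [-3.141, 0.005, 2.448]
wrist_force: [-1.1, -3.9, 6.1]
width: 0.0007
```

Call:
{"name": "move_arm", "arguments": {
  "targets": [
    [[5,-1,0],[0,0,0],-1],
    [[10,-2,0],[0,0,0],-1],
    [[14,-2,0],[0,0,0],-1],
    [[17,-2,0],[0,0,0],-1],
    [[19,-2,0],[0,0,0],-1]
  ]
}}

```text
time: 6.82
tool_pos: [0.5114, 0.0035, 0.0409]
ee_rot: [3.138, 0.008, 2.449]
wrist_force: [3.1, -2.1, 4.6]
width: 0.0002
```

Call:
{"name": "move_arm", "arguments": {
  "targets": [
    [[2,0,0.5],[0,0,0],-1],
    [[4,0,0.5],[0,0,0],-1],
    [[5,0,0.5],[0,0,0],-1],
    [[5,0,0.5],[0,0,0],-1]
  ]
}}

```text
time: 7.32
tool_pos: [0.5079, 0.0064, 0.0404]
ee_rot: [3.138, 0.009, 2.448]
wrist_force: [4.6, -3.2, 5.6]
width: 0.0003
```

Call:
{"name": "move_arm", "arguments": {
  "targets": [
    [[2,0,0],[0,0,0],-1],
    [[3,0,0],[0,0,0],-1],
    [[4,0,0],[0,0,0],-1],
    [[4,0,0],[0,0,0],-1]
  ]
}}

```text
time: 7.82
tool_pos: [0.5081, 0.0063, 0.0405]
ee_rot: [3.137, 0.017, 2.448]
wrist_force: [13.0, -9.9, -1.7]
width: 0.0003
```

```bash
python3 - <<'E'
from h import *
cv2.imwrite("pics/scene2.png",viewer.snapshot("scene")[:,:,::-1])
b=cv2.imread("pics/scene2.png")[165:345,165:345]
cv2.imwrite("pics/crop2.png",cv2.resize(b,None,fx=3,fy=3,interpolation=cv2.INTER_CUBIC))
E
```

```text
(no output)
```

View pics/crop2.png

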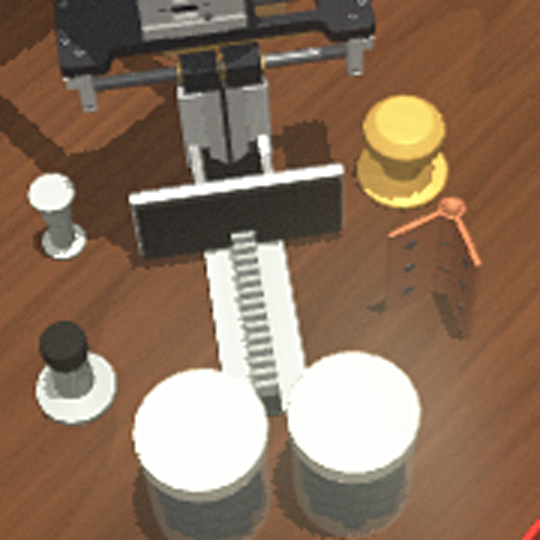

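The plate is back near crop (240,215) and the canisters, knob, hinge and viewer all stand. The force rise with no motion shows a hard stop. I'll ease the push off, then lift straight up.

Call:
{"name": "move_arm", "arguments": {
  "targets": [
    [[-2,0,0],[0,0,0],-1],
    [[-3.5,0,0],[0,0,0],-1],
    [[-3.5,0,-5],[0,0,0],-1],
    [[-3.5,0,-10],[0,0,0],-1],
    [[-5,0,-20],[0,0,0],-1],
    [[-6,0,-40],[0,0,0],-1],
    [[-6,0,-80],[0,0,0],-1],
    [[-6,0,-130],[0,0,0],-1],
    [[-6,0,-160],[0,0,0],-1],
    [[-6,0,-160],[0,0,0],-1]
  ]
}}

```text
time: 9.12
tool_pos: [0.5072, 0.0065, 0.2004]
ee_rot: [3.138, 0.004, 2.449]
wrist_force: [-0.7, 0.5, 0.1]
width: 0.0005
```

```bash
python3 - <<'E'
from h import *
print(shift([.25,-.45,.25]))
E
```

```text
[ -93.9 -515.4  -50.8]
```

Now clear of everything, I'll move aside for an unobstructed look.

Call:
{"name": "move_arm", "arguments": {
  "targets": [
    [[-45,-250,-30],[0,0,0],-1],
    [[-94,-515,-50],[0,0,0],-1],
    [[-94,-515,-50],[0,0,0],-1],
    [[-94,-515,-50],[0,0,0],-1],
    [[-94,-515,-50],[0,0,0],-1],
    [[-94,-515,-50],[0,0,0],-1],
    [[-94,-515,-50],[0,0,0],-1],
    [[-94,-515,-50],[0,0,0],-1],
    [[-94,-515,-50],[0,0,0],-1],
    [[-94,-515,-50],[0,0,0],-1],
    [[-94,-515,-50],[0,0,0],-1],
    [[-94,-515,-50],[0,0,0],-1]
  ]
}}

```text
time: 10.62
tool_pos: [0.2499, -0.4486, 0.2474]
ee_rot: [3.141, -0.001, 2.451]
wrist_force: [-0.1, 0.7, 1.3]
width: 0.0006
```

```bash
python3 - <<'E'
from h import *
for n in("scene","top"): cv2.imwrite(f"pics/{n}3.png",viewer.snapshot(n)[:,:,::-1])
a=cv2.imread("pics/top3.png")[145:290,240:400]; b=cv2.imread("pics/scene3.png")[175:315,205:305]
a=cv2.resize(a,None,fx=3,fy=3,interpolation=cv2.INTER_CUBIC); b=cv2.resize(b,None,fx=3,fy=3,interpolation=cv2.INTER_CUBIC)
o=np.zeros((435,790,3),np.uint8); o[:435,:480]=a; o[:420,485:785]=b; cv2.imwrite("pics/crop3.png",o)
# image shift of bystanders between first and last top view
A,B=[cv2.cvtColor(cv2.imread(f"pics/top{i}.png"),6) for i in(0,3)]
for nm,(u,v,h) in dict(canA=(349,137,24),canB=(382,167,24),hinge=(280,152,20),knob=(244,202,20),floor=(377,232,16),viewer=(344,275,14),carton=(226,308,34)).items():
    t=A[v-h:v+h,u-h:u+h]; r=cv2.matchTemplate(B[v-h-12:v+h+12,u-h-12:u+h+12],t,5); _,s,_,l=cv2.minMaxLoc(r); print(nm,l[0]-12,l[1]-12,round(s,3))
E
```

```text
canA 0 0 1.0
canB 0 0 1.0
hinge 0 0 0.999
knob 0 0 1.0
floor 0 0 1.0
viewer 0 0 1.0
carton 0 0 1.0
```

View pics/crop3.png

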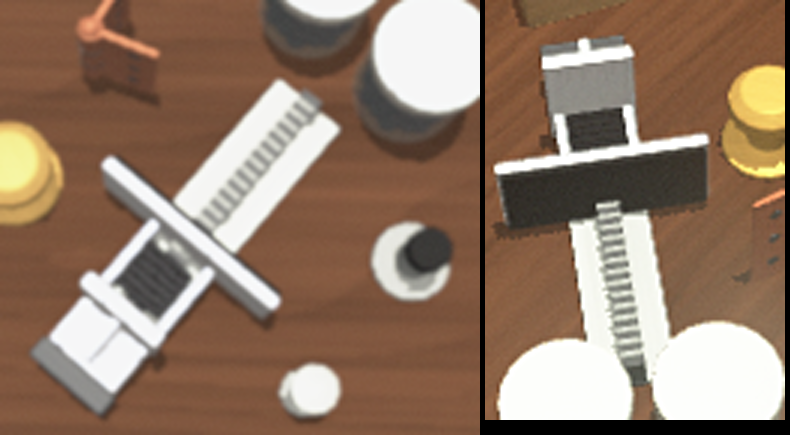

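```bash
python3 - <<'E'
from h import *
T=lambda x,y:(240+x/3-1/3,145+y/3-1/3); S=lambda x,y:(205+(x-485)/3-1/3,175+y/3-1/3)
ax=np.array([np.cos(np.radians(140.5)),np.sin(np.radians(140.5)),0]); B=np.array([.467,.0405,0])
# tab/wall patch tracked by template in each view
for n,(x0,x1,y0,y1),z in(("top",(300,352,172,222),.065),("scene",(228,270,232,282),.065)):
    A,C=[cv2.cvtColor(cv2.imread(f"pics/{n}{i}.png"),6) for i in(0,3)]
    r=cv2.matchTemplate(C,A[y0:y1,x0:x1],5); _,s,_,l=cv2.minMaxLoc(r); c=np.array([(x0+x1)/2,(y0+y1)/2])
    d=onz(n,c+np.array(l)-[x0,y0],z)-onz(n,c,z); print(n,round(s,3),"moved along",(d@ax).round(4),"across",np.linalg.norm(d-ax*(d@ax)).round(4))
def lin(n,f,p,z): q=onz(n,f(*p),z); print(n,"to block",((B-q)@ax).round(4))
lin("top",T,(125,312),.088); lin("scene",S,(589,62),.088)
# tone profile along cover axis toward the block, top view
A=cv2.cvtColor(cv2.imread("pics/top3.png"),6)
p=proj("top",B+[0,0,.04]); print(p)
for k in range(-24,8,2):
    q=B+ax*k/1000+[.0064,.0077,.04]; u,v=proj("top",q); print(k,int(cv2.getRectSubPix(A,(1,1),(float(u),float(v)))[0,0]),end=" | ")
E
```

```text
top 0.869 moved along 0.1006 across 0.0001
scene 0.648 moved along 0.1036 across 0.0006
top to block 0.0396
scene to block 0.0448
[266.24708708 267.80848771]
-24 246 | -22 246 | -20 246 | -18 246 | -16 246 | -14 246 | -12 246 | -10 246 | -8 246 | -6 247 | -4 244 | -2 213 | 0 148 | 2 144 | 4 145 | 6 143 |
```

```bash
python3 -c "
from h import *
print(order.close_job())"
```

```text
the job is handed in; nothing more can be done
None
```

I pressed the release tab with the shut fingers and kept it down while pushing the thumb wall back until the jaw hit a hard stop. The push rose to about 16 N with no further motion. I then eased off, lifted straight up and moved the arm clear. I handed the job in at about 11 s of the 32 s allowed.

- **Jaw position:** It moved 101 mm (top view) or 104 mm (scene view, a weak image match), against about 101 mm measured beforehand. The thumb wall's front face is now 40 mm (top) or 45 mm (scene) from the end block, against 43 mm nominal. The two views differ by about 5 mm, but no gap to the end block shows.
- **Bystanders:** The canisters and all the other things show 0 px shift in the top view.
- **Contact:** In its final pose the arm is well clear of everything, reading only about 1.5 N at the wrist.
- **Release tab:** It looks up again, but I judged that by eye only and did not measure its height.

During the slide there was a sideways force of up to 4 N, which I took out with a 2 mm shift.

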